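# Slide a steel rule off the cutting block and pack it under a carton

### The arm

A 6-joint arm with a two-finger parallel gripper is mounted at the origin on the work surface. World frame = base frame: x ahead of the robot, y to its left, z up, the work surface at z = 0. Lengths are in mm, angles in rad, forces in N, time in s.
With the tool pointing down it reaches from about 300 to 775 mm from the base axis. Payload 14.6 kg.
Tool frame: the origin (TCP) lies between the finger pads; the fingertips stand 19 mm ahead of it and the grasp point (between the pads) is the TCP; x points along the fingers, y is the direction in which the jaws open and shut, and the axes are right-handed (so a half turn about x gives the same grasp; the last joint's range is limited). The gripper opens to 94 mm and grips with 3 to 60 N. Pads are 16 mm wide; open, the fingers measure 119 mm over their backs; the gripper's body (75 mm by 177 mm) begins 78 mm behind the grasp point.
Start: joints at [-1.34, 0.3, 1.521, -0, 1.321, -0.067], TCP at [161.373, -525.783, 224.446] pointing down, gripper open.
Joint ranges: [-3.03, 3.03], [-0.79, 2.21], [0.23, 2.52], [-1.04, 4.18], [0, 3.07], [-2.55, 2.55]. Speed limits (rad/s): [2.22, 2.22, 2.57, 3.14, 3.14, 3.14].

### API

Orientations are given as [roll, pitch, yaw] about the fixed x, y, z axes, in that order (R = Rz(yaw) Ry(pitch) Rx(roll)).
In Python, from cell import manip gives the robot as it stands.
- The arm moves only by the tool jog_arm, never from a script. Its argument "series" is one flat list of numbers, 7 for each row, row after row: the turn, a rotation vector about the world's x, y, z in rad, then the shift along the world's x, y, z in m, then the opening, from -1 (shut) to 1 (fully open). A call has 1 to 20 rows; each row is the pose to reach, as a shift and turn from the pose commanded when the call began; what a row does not reach only later rows make up. A row lasts 1/8 s, in which the tool goes at most 62.5 mm and 10.7 degrees, less where a joint would pass 70% of its speed; a pose out of reach is approached as far as the arm can. A call with a gripper value outside its range is refused whole. The fingers move at their own pace and stop on an object; "squeeze" is the grip in N (left out, the last holds). Time passes only in rows, so rows that repeat a pose let the fingers close. It gives the time, the measured TCP pose, the force and the opening at its end, in the units of the state.
- manip.read_state(): the state, without advancing time (a new reading comes with each control period).
- manip.camera(name): name is "side" or "top"; returns a dict with "color" (480x640x3 uint8, blue, green, red), "range_z" (480x640 float32, mm along the optical axis (not along the pixel's ray), 0 where there is no reading), "fx", "fy", "cx", "cy" (pixels), "pose" (4x4, takes a point from camera to world coordinates). Camera axes: x right, y down, z forward; pixel columns grow to the right and rows downward; lengths in mm; the calibration is good to about 2 mm. A picture is of the moment at which its call begins.
- manip.sign_off(): hands the job in, once; it reports no verdict.
The state is a dict: "clock": time; "joints": joint angles; "qd": joint speeds; "effort": joint torques, N m; "eef_pos": TCP position; "eef_rot": TCP orientation; "wrist_force": force on the tool from outside, world axes, zero at the start; "moment": the same for the moment, N m; "finger_gap": finger opening in mm.
Only numpy, scipy, OpenCV 4.12 (cv2) and the standard library are available. Lean on these libraries where they do the work, as an engineer would, in place of code of your own. Each camera call takes 0.05 s, during which the arm holds its last target.

### The job

Pack the crate with the heavy thing lowest. The steel rule lies too flat on the cutting block to be gripped: slide it until one end sticks out well past the block's edge, let go so that it rests there, then pick it up by the part that sticks out and lay it flat on the crate's floor. Then lay the light carton, same side up, flat on top of the rule; drop neither thing from a height, and leave the tape roll, glue jar and mug where they are.

Things in the scene. Friction and masses are not known exactly. Their poses are not given: they have to be found in the camera images.
- rule: bare steel straightedge, a flat bar 180 x 56 x 4 mm (about 0.3 kg) with fine marks along one long side. Origin: centre of the underside. x along its 180 mm length, y across its 56 mm width, z up (thickness). It lies flat and loose on the block and slides easily on the waxed wood (friction about 0.25) when pressed down lightly (5 to 20 N) with closed fingertips and dragged. Lying with its middle still at least 10 mm inside the block's edge it does not tip
- rule_end_a (a point): middle of the rule's end face on its +x side (90 mm from its middle, 2 mm above the underside)
- rule_end_b (a point): middle of the rule's end face on its -x side (90 mm from its middle, 2 mm above the underside)
- block: thick layered, waxed wooden cutting block fixed to the table, 260 (x) x 220 (y) x 45 mm high, flat top, standing left or right of the middle. Origin: centre of its underside at table height, so the top is 45 mm above it. At the start the rule lies on the half nearer the robot, roughly along the block's y and within its outline, the carton on the farther half. Beside that nearer half, towards the middle of the table, nothing stands for at least 80 mm
- carton: small closed white carton with a brown band along the length, 66 (x) x 46 (y) x 34 mm high (about 50 g), stiff, loose, standing on the block. Origin: centre of the underside
- crate: dark wooden open box without lid fixed to the table on the other side of the middle from the block, outside 150 (x) x 240 (y) x 50 mm high, walls and floor 5 mm thick (inside 140 x 230 mm, floor 5 mm above its origin). Origin: centre of the underside at table height. Empty at the start
- tape: roll of tape lying flat, 90 mm across, 25 mm high, bystander. Origin: centre of the underside
- glue: white jar, 52 mm across, 100 mm high, bystander. Origin: centre of the underside
- mug: blue mug, 80 mm across, 90 mm high, bystander. Origin: centre of the underside
Not all that is in view belongs to the job. Of the things that look like the rule, the larger one is meant. Leave any red look-alike of the carton alone.

How it is judged:
By the outcome, as a careful person would: the job done as asked, in the order asked, and still so for the second after the job is handed in, with the robot touching nothing.
It also fails if it takes over 64 s, if anything falls off the work surface, if the arm or the gripper's body presses on something with over 40 N, if the wrist force passes 120 N, or if a joint passes its speed limit or range.

## Working session

There is one attempt and no reset: what is moved stays moved. The work goes in short steps, Python scripts to look and compute and a tool call to move; the robot and the scene stay as the last step left them, time stands still between calls to the robot, and variables do not carry over. Pictures are saved under pics/ and viewed, and the job is handed in when it is done.

Besides the shell and the picture viewer there is one more tool, called after ">>>" as name(argument=value, ...), one argument or row to a line, values as JSON. jog_arm: Moves the arm, as the interface text tells. Its arguments: {"type":"object","properties":{"series":{"type":"array","items":{"type":"number"}},"squeeze":{"type":"number"}},"required":["series"]}

```bash
mkdir -p pics; ls; cat > h.py <<'E'
from cell import manip
import numpy as np, cv2
def cam(n):
    return manip.camera(n)
def ray(c,u,v,z):
    d=c["pose"][:3,:3]@np.array([(u-c["cx"])/c["fx"],(v-c["cy"])/c["fy"],1.])
    o=c["pose"][:3,3]
    return o+d*(z-o[2])/d[2]
def cloud(c):
    v,u=np.mgrid[0:480,0:640]; z=c["range_z"]
    p=np.stack([(u-c["cx"])/c["fx"]*z,(v-c["cy"])/c["fy"]*z,z],-1)
    return p@c["pose"][:3,:3].T+c["pose"][:3,3]
def proj(c,p):
    q=c["pose"][:3,:3].T@(np.array(p)-c["pose"][:3,3]); return q[0]/q[2]*c["fx"]+c["cx"],q[1]/q[2]*c["fy"]+c["cy"]
E
python3 - <<'E'
from h import *
print(manip.read_state())
for n in("top","side"):
    c=cam(n); cv2.imwrite(f"pics/{n}0.png",c["color"]); print(n,c["fx"],c["fy"],c["cx"],c["cy"],c["pose"].round(3).tolist())
    np.savez(f"{n}0.npz",**c)
E
```

```text
pics
{'clock': 0.0, 'joints': array([-1.33960676e+00,  3.00452102e-01,  1.52153583e+00,  5.33577184e-06,
        1.32071536e+00, -6.66098286e-02]), 'qd': array([-0.00031701, -0.00140755,  0.00146822,  0.00046202,  0.00116423,
       -0.00282718]), 'effort': array([-6.69790079e-04, -5.31799257e+01, -3.52739882e+01,  7.07957265e-02,
        2.43414275e-02, -1.22065353e-04]), 'eef_pos': array([ 161.32062702, -525.57224631,  223.91588666]), 'eef_rot': array([-1.64205961,  1.56968568,  1.79733112]), 'wrist_force': array([ 0.45165664, -0.42710246,  0.02591785]), 'moment': array([ 0.01192142, -0.03023186,  0.00281574]), 'finger_gap': 94.12058367832527}
top 475.3229353592733 475.3229353592733 312.2807782660598 245.95484916835426 [[-0.016, -0.983, 0.185, 445.826], [-1.0, 0.018, 0.008, -75.082], [-0.011, -0.185, -0.983, 1003.66], [0.0, 0.0, 0.0, 1.0]]
side 624.3810328503924 624.3810328503924 313.62362377601346 235.36151278644954 [[-0.974, -0.149, 0.172, 353.483], [-0.228, 0.666, -0.71, 983.502], [-0.009, -0.731, -0.682, 1056.018], [0.0, 0.0, 0.0, 1.0]]
```

View pics/top0.png

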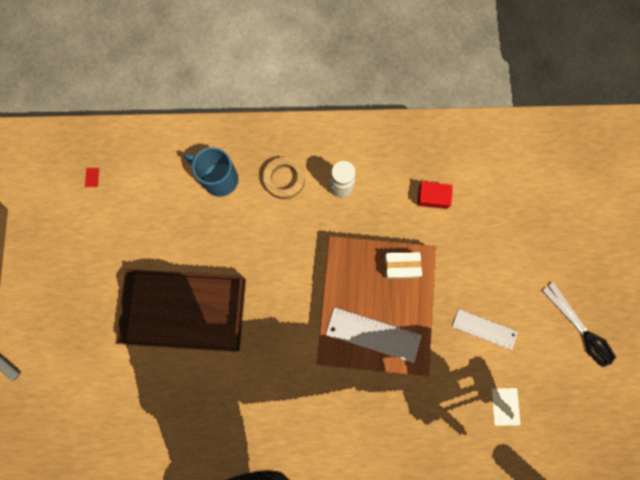

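View pics/side0.png

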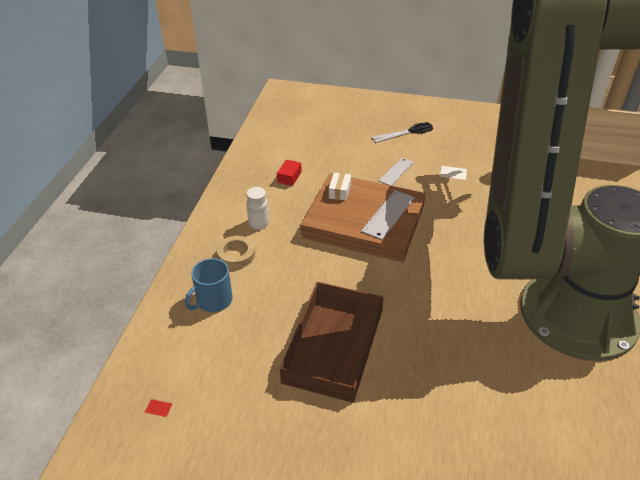

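The top view shows two rule-like things: a large bar on the block at about (375,335) and a smaller one on the table at (485,330). There are also two carton-like boxes: a white one with a brown band at (404,265) on the block and a red one at (435,195). The larger bar on the block and the white carton fit the description. Next I'll measure them and confirm with an enlarged crop.

```bash
cat >> h.py <<'E'
def rect(c,mask,z,nm):
    n,l,st,_=cv2.connectedComponentsWithStats(mask.astype(np.uint8)); i=1+np.argmax(st[1:,4])
    v,u=np.nonzero(l==i)
    cs,_=cv2.findContours((l==i).astype(np.uint8),cv2.RETR_EXTERNAL,cv2.CHAIN_APPROX_NONE)
    p=np.array([ray(c,a,b,z)[:2] for a,b in cs[0][:,0]],np.float32)
    r=cv2.minAreaRect(p); bp=cv2.boxPoints(r)
    e=bp[1]-bp[0]; f=bp[2]-bp[1]
    if np.linalg.norm(e)<np.linalg.norm(f): e=f
    print(nm,"c",np.round(r[0],1),"size",np.round(r[1],1),"long-axis deg",round(float(np.degrees(np.arctan2(e[1],e[0])))%180,1),"px",u.mean().round(),v.mean().round(),"n",len(u))
    return r
E
python3 - <<'E'
from h import *
for n in("top","side"):
    c=dict(np.load(n+"0.npz")); P=cloud(c); z=P[...,2]; hsv=cv2.cvtColor(c["color"],cv2.COLOR_BGR2HSV)
    x,y=P[...,0],P[...,1]
    for (X,Y,nm) in [(0,0,0)]: pass
    on=(x>230)&(x<560)&(y<-60)&(y>-420)
    blk=on&(z>36)&(z<60); 
    rect(c,blk,45,n+" block")
    rl=on&(z>38)&(z<60)&(hsv[...,1]<70)
    rect(c,rl,49,n+" rule")
    ct=on&(z>72)&(z<90); rect(c,ct,79,n+" carton")
    cr=(x>180)&(x<520)&(y>40)&(y<380)&(z>40)&(z<60); rect(c,cr,50,n+" crate")
    for nm,a,b in(("tape",15,30),("tall",60,120)):
        m=(x>480)&(x<780)&(z>a)&(z<b); k,l,st,ce=cv2.connectedComponentsWithStats(m.astype(np.uint8))
        for i in range(1,k):
            if st[i,4]>60: print(nm,ce[i].round(),P[l==i].mean(0).round(),P[l==i].min(0).round(),P[l==i].max(0).round())
    print("zs", np.median(z[blk]), np.median(z[rl]), np.median(z[ct]))
c=dict(np.load("top0.npz"))["color"]; cv2.imwrite("pics/crop0.png",cv2.resize(c[225:385,305:525],None,fx=3.6,fy=3.6,interpolation=cv2.INTER_CUBIC))
E
```

```text
top block c [ 475.  -192.3] size [219.7 194.8] long-axis deg 83.4 px 377.0 324.0 n 10258
top rule c [ 445.9 -184.3] size [180.1  56.6] long-axis deg 71.7 px 373.0 334.0 n 2586
top carton c [ 558.5 -244.8] size [ 2.8 64.4] long-axis deg 91.0 px 402.0 275.0 n 46
top crate c [472.  202.1] size [245.7  99.8] long-axis deg 89.1 px 176.0 334.0 n 675
tape [224. 190.] [757. 121.  22.] [749.  95.  15.] [780. 159.  30.]
tape [284. 188.] [758.  -9.  25.] [740. -52.  15.] [780.  35.  30.]
tape [433. 204.] [ 718. -326.   23.] [ 711. -360.   15.] [ 736. -296.   30.]
tape [  1. 217.] [706. 599.  20.] [674. 596.  15.] [729. 602.  30.]
tape [129. 296.] [532. 314.  22.] [481. 303.  15.] [582. 319.  30.]
tall [342. 176.] [ 758. -131.   92.] [ 741. -155.   60.] [ 780. -106.  105.]
tall [216. 180.] [759. 126.  80.] [749.  94.  60.] [780. 171.  97.]
tall [403. 264.] [ 580. -246.   79.] [ 557. -280.   60.] [ 604. -213.   85.]
zs 46.29830063082653 49.55720736090893 78.82907335080347
side block c [ 475.4 -184.2] size [230.9 196.2] long-axis deg 83.7 px 380.0 214.0 n 4468
side rule c [ 447.7 -181.9] size [182
[... 469 characters left out ...]
334. 239.] [565. -91.  22.] [ 480. -105.   15.] [651. -76.  30.]
tape [245. 252.] [760.  -1.  23.] [741. -50.  15.] [780.  40.  29.]
tape [319. 313.] [548. 140.  22.] [480.  78.  15.] [581. 296.  30.]
tape [222. 302.] [761. 157.  23.] [750. 126.  15.] [779. 174.  30.]
tape [306. 383.] [534. 319.  22.] [480. 311.  15.] [587. 326.  30.]
tall [398.   2.] [  586. -1398.    69.] [  480. -1418.    60.] [  761. -1378.    91.]
tall [339. 184.] [ 581. -237.   76.] [ 558. -283.   60.] [ 606. -205.   84.]
tall [257. 200.] [ 760. -121.   86.] [ 741. -154.   60.] [ 780. -101.  107.]
tall [220. 280.] [763. 145.  77.] [749.  95.  60.] [780. 177.  94.]
zs 44.92659056839659 48.2688991468483 77.38759890612755
```

View pics/crop0.png

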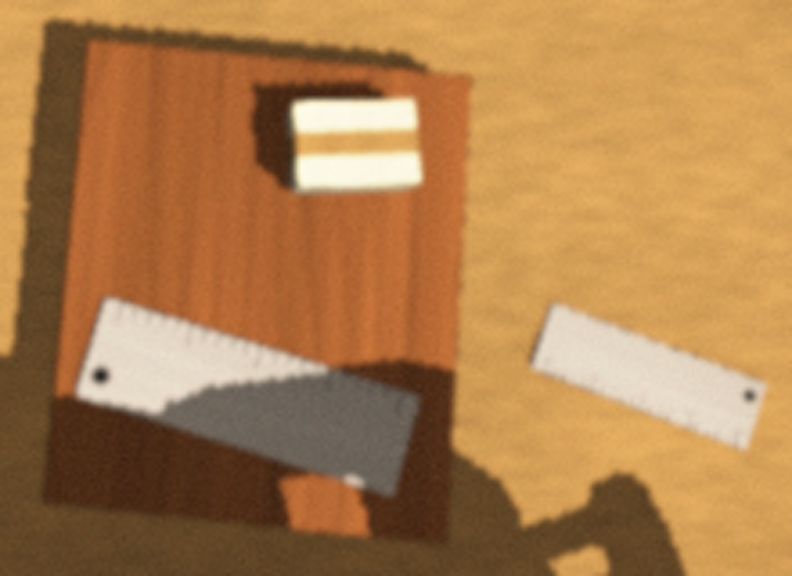

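The crop confirms it: the larger bar with the hole on the block is the rule, and the white banded box is the carton. I'm refitting the outlines with wider bounds and working out the tool axes.

```bash
cat >> h.py <<'E'
from scipy.spatial.transform import Rotation as Ro
def tool():
    s=manip.read_state(); R=Ro.from_euler("xyz",s["eef_rot"]).as_matrix()
    print("t",round(s["clock"],2),"pos",s["eef_pos"].round(1),"x",R[:,0].round(3),"y",R[:,1].round(3),"jawdeg",np.degrees(np.arctan2(R[1,1],R[0,1])).round(1),"F",s["wrist_force"].round(1),"M",s["moment"].round(2),"gap",round(s["finger_gap"],1),"q",s["joints"].round(2)); return s,R
E
python3 - <<'E'
from h import *
tool()
for n in("top","side"):
    c=dict(np.load(n+"0.npz")); P=cloud(c); z=P[...,2]; hsv=cv2.cvtColor(c["color"],cv2.COLOR_BGR2HSV)
    x,y=P[...,0],P[...,1]
    on=(x>230)&(x<680)&(y<-60)&(y>-420)
    r=rect(c,on&(z>36)&(z<62),45,n+" block"); print(cv2.boxPoints(r).round(1).tolist())
    r=rect(c,on&(z>38)&(z<60)&(hsv[...,1]<70)&(x<545),49,n+" rule"); print(cv2.boxPoints(r).round(1).tolist())
    r=rect(c,on&(z>70)&(z<90),79,n+" carton"); print(cv2.boxPoints(r).round(1).tolist())
    r=rect(c,(x>180)&(x<700)&(y>40)&(y<380)&(z>38)&(z<60),50,n+" crate"); print(cv2.boxPoints(r).round(1).tolist())
E
```

```text
t 0.1 pos [ 161.3 -525.6  224. ] x [-0.     0.001 -1.   ] y [ 0.293 -0.956 -0.001] jawdeg -72.9 F [-0.1 -0.1  0. ] M [-0.01 -0.02  0.04] gap 94.0 q [-1.34  0.3   1.52 -0.    1.32 -0.07]
top block c [ 507.2 -196.1] size [219.7 259.6] long-axis deg 173.3 px 376.0 308.0 n 13409
[[365.6000061035156, -290.20001220703125], [623.4000244140625, -320.20001220703125], [648.9000244140625, -102.0999984741211], [391.0, -72.0]]
top rule c [ 445.9 -184.3] size [180.1  56.6] long-axis deg 71.7 px 373.0 334.0 n 2586
[[390.79998779296875, -260.8999938964844], [444.5, -278.6000061035156], [501.0, -107.5999984741211], [447.20001220703125, -89.9000015258789]]
top carton c [ 580.5 -246. ] size [46.8 68. ] long-axis deg 91.5 px 403.0 264.0 n 816
[[556.2000122070312, -212.60000610351562], [558.0, -280.6000061035156], [604.7000122070312, -279.3999938964844], [603.0, -211.39999389648438]]
top crate c [502.5 199.3] size [241.7 149.8] long-axis deg 85.5 px 175.0 309.0 n 1264
[[418.29998779296875, 84.69999694824219], [567.7000122070312, 73.0], [586.5999755859375, 313.8999938964844], [437.29998779296875, 325.6000
[... 263 characters left out ...]
 -181.9] size [182.8  57.4] long-axis deg 71.7 px 387.0 215.0 n 1135
[[391.79998779296875, -259.6000061035156], [446.29998779296875, -277.6000061035156], [503.70001220703125, -104.0999984741211], [449.20001220703125, -86.0999984741211]]
side carton c [ 581.1 -239.7] size [47.2 77.1] long-axis deg 90.8 px 340.0 182.0 n 340
[[557.0, -201.5], [558.0999755859375, -278.6000061035156], [605.2999877929688, -277.8999938964844], [604.2000122070312, -200.8000030517578]]
side crate c [502.6 207.1] size [248.5 151.3] long-axis deg 85.5 px 331.0 337.0 n 1332
[[417.5, 89.19999694824219], [568.4000244140625, 77.4000015258789], [587.7000122070312, 325.1000061035156], [436.79998779296875, 336.8999938964844]]
```

>>> jog_arm(
  series=[0,0,0.95,0.273,0.304,-0.1,-1,0,0,0.95,0.273,0.304,-0.1,-1,0,0,0.95,0.273,0.304,-0.1,-1,0,0,0.95,0.273,0.304,-0.1,-1,0,0,0.95,0.273,0.304,-0.1,-1,0,0,0.95,0.273,0.304,-0.1,-1,0,0,0.95,0.273,0.304,-0.1,-1,0,0,0.95,0.273,0.304,-0.1,-1,0,0,0.95,0.273,0.304,-0.14,-1,0,0,0.95,0.273,0.304,-0.14,-1,0,0,0.95,0.273,0.304,-0.14,-1,0,0,0.95,0.273,0.304,-0.14,-1],
  squeeze=20,
)

```text
clock: 1.6
eef_pos: [434.7, -222.4, 85.8]
eef_rot: [1.341, 1.569, -0.553]
wrist_force: [-0.7, -0.1, -0.1]
finger_gap: 0.6
```

```bash
python3 - <<'E'
from h import *
tool()
c=cam("top"); cv2.imwrite("pics/top1.png",c["color"])
E
```

```text
t 1.6 pos [ 434.7 -222.4   85.8] x [ 0.002 -0.001 -1.   ] y [ 0.948 -0.318  0.002] jawdeg -18.5 F [-0.7 -0.1 -0.1] M [-0.03 -0.07  0.01] gap 0.6 q [-0.55  0.33  1.83 -0.    0.97 -0.22]
```

View pics/top1.png

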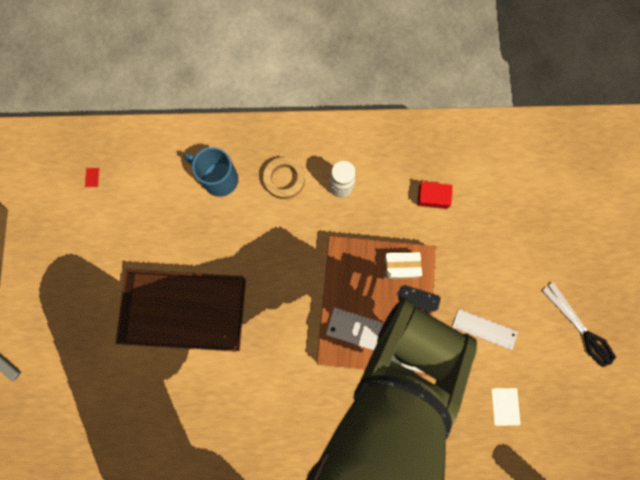

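The arm is over the rule's rear half at about (380,335), clear of the carton. I'm lowering in small steps while watching the force.

>>> jog_arm(
  series=[0,0,0,0,0,-0.01,-1,0,0,0,0,0,-0.015,-1,0,0,0,0,0,-0.016,-1,0,0,0,0,0,-0.016,-1],
)

```text
clock: 2.15
eef_pos: [434.4, -221.8, 68.3]
eef_rot: [-1.764, 1.571, 2.625]
wrist_force: [0.1, 0.6, 1.2]
finger_gap: 0.6
```

>>> jog_arm(
  series=[0,0,0,0,0,-0.0005,-1,0,0,0,0,0,-0.001,-1,0,0,0,0,0,-0.001,-1],
)

```text
clock: 2.52
eef_pos: [434.7, -222.0, 68.2]
eef_rot: [1.361, 1.57, -0.533]
wrist_force: [-3.3, 1.9, 11.6]
finger_gap: 0.6
```

>>> jog_arm(
  series=[0,0,0,0.0012,0.0038,0,-1,0,0,0,0.003,0.009,0,-1,0,0,0,0.005,0.015,0,-1,0,0,0,0.0075,0.0225,0,-1,0,0,0,0.01,0.03,0,-1,0,0,0,0.01,0.03,0,-1],
)

```text
clock: 3.28
eef_pos: [445.2, -191.7, 68.2]
eef_rot: [1.542, 1.569, -0.352]
wrist_force: [1.1, 1.9, 9.8]
finger_gap: 0.6
```

```bash
cat > rl.py <<'E'
from h import *
import sys
tool()
for n in ("top","side"):
    c=cam(n); cv2.imwrite(f"pics/{n}{sys.argv[1]}.png",c["color"]); P=cloud(c); z=P[...,2]; x,y=P[...,0],P[...,1]; hsv=cv2.cvtColor(c["color"],cv2.COLOR_BGR2HSV)
    m=(x>330)&(x<545)&(y<60)&(y>-330)&(z>38)&(z<56)&(hsv[...,1]<70)
    r=rect(c,m,49,n+" rule"); print(cv2.boxPoints(r).round(1).tolist())
E
python3 rl.py 2
```

```text
t 3.27 pos [ 445.2 -191.7   68.2] x [ 0.002 -0.001 -1.   ] y [ 0.948 -0.317  0.002] jawdeg -18.5 F [1.1 1.9 9.8] M [ 0.5  -0.28 -0.03] gap 0.6 q [-0.48  0.35  1.85  0.    0.93 -0.16]
top rule c [ 471.8 -110.7] size [86.3 54.7] long-axis deg 70.9 px 335.0 322.0 n 1190
[[431.79998779296875, -142.60000610351562], [483.5, -160.5], [511.79998779296875, -78.9000015258789], [460.1000061035156, -61.0]]
side rule c [ 458.6 -151.9] size [182.3  56.9] long-axis deg 71.5 px 380.0 224.0 n 1023
[[402.79998779296875, -229.39999389648438], [456.79998779296875, -247.39999389648438], [514.5, -74.5], [460.5, -56.5]]
```

View pics/side2.png

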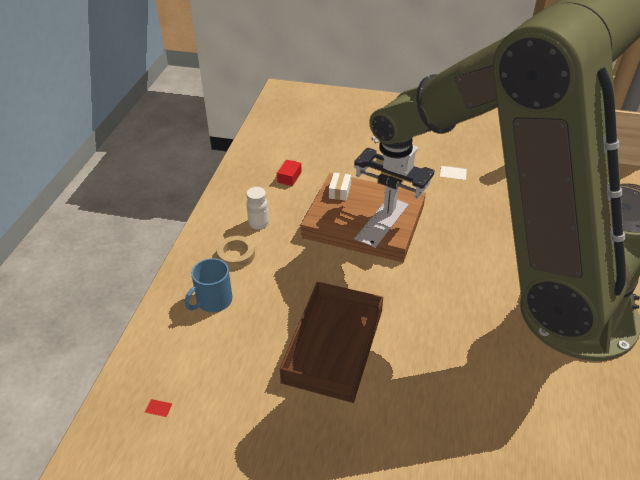

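The rule follows the fingers (it moved about 31 mm). I'll drag another 60 mm, which leaves its middle about 15 mm inside the edge.

>>> jog_arm(
  series=[0,0,0,0.0012,0.0038,0,-1,0,0,0,0.003,0.009,0,-1,0,0,0,0.006,0.018,0,-1,0,0,0,0.009,0.027,0,-1,0,0,0,0.012,0.036,0,-1,0,0,0,0.015,0.045,0,-1,0,0,0,0.0175,0.0525,0,-1,0,0,0,0.019,0.057,0,-1,0,0,0,0.019,0.057,0,-1],
)

```text
clock: 4.5
eef_pos: [464.2, -134.7, 68.2]
eef_rot: [1.654, 1.569, -0.239]
wrist_force: [0.9, 2.1, 10.2]
finger_gap: 0.3
```

```bash
python3 rl.py 3
```

```text
t 4.5 pos [ 464.2 -134.7   68.2] x [ 0.002 -0.001 -1.   ] y [ 0.948 -0.317  0.002] jawdeg -18.5 F [ 0.9  2.1 10.2] M [ 0.46 -0.25  0.01] gap 0.3 q [-0.36  0.35  1.86  0.    0.93 -0.04]
top rule c [493.8 -43.9] size [65.8 54.1] long-axis deg 71.7 px 301.0 311.0 n 873
[[457.79998779296875, -66.69999694824219], [509.1000061035156, -83.69999694824219], [529.7999877929688, -21.100000381469727], [478.3999938964844, -4.199999809265137]]
side rule c [477.4 -94.9] size [182.4  56.7] long-axis deg 71.6 px 368.0 239.0 n 1094
[[421.79998779296875, -172.60000610351562], [475.6000061035156, -190.5], [533.0999755859375, -17.299999237060547], [479.29998779296875, 0.6000000238418579]]
```

View pics/top3.png

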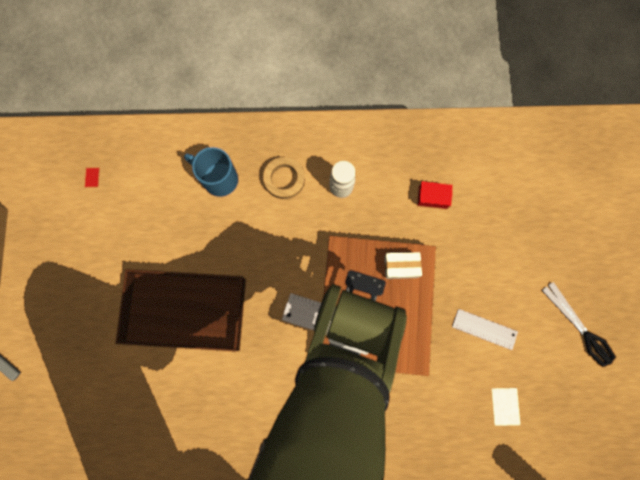

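The overhanging end shows at about (301,311), with the middle about 16 mm inside the edge. Lifting straight off now, then checking that the rule rests.

>>> jog_arm(
  series=[0,0,0,0,0,0.004,-1,0,0,0,0,0,0.03,-1,0,0,0,0,0,0.06,-1,0,0,0,0,0,0.06,0.6,0,0,0,0.024,0.075,0.06,0.6,0,0,0,0.024,0.075,0.06,0.6,0,0,0,0.024,0.075,0.06,0.6],
)

```text
clock: 5.48
eef_pos: [487.1, -59.2, 126.7]
eef_rot: [-1.31, 1.57, 3.081]
wrist_force: [-0.3, -0.9, 0.3]
finger_gap: 37.4
```

```bash
python3 rl.py 4
```

```text
t 5.47 pos [487.1 -59.2 126.7] x [-0.001  0.    -1.   ] y [ 0.949 -0.316 -0.001] jawdeg -18.4 F [-0.3 -0.9  0.3] M [-0.04 -0.1  -0.02] gap 37.4 q [-0.2   0.28  1.79 -0.    1.07  0.13]
top rule c [ 455.3 -159.1] size [50.6 55.9] long-axis deg 161.7 px 360.0 330.0 n 720
[[420.79998779296875, -174.3000030517578], [473.79998779296875, -191.89999389648438], [489.79998779296875, -143.89999389648438], [436.70001220703125, -126.30000305175781]]
side rule c [477.4 -95. ] size [182.2  57. ] long-axis deg 71.7 px 369.0 238.0 n 1124
[[421.70001220703125, -172.60000610351562], [475.79998779296875, -190.5], [533.0999755859375, -17.5], [479.0, 0.4000000059604645]]
```

View pics/side4.png

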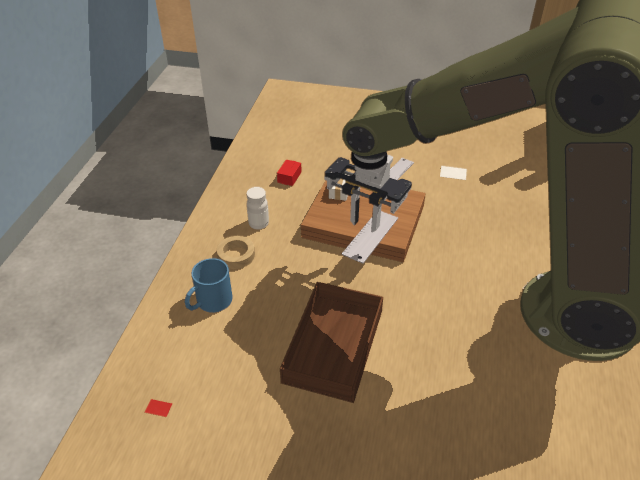

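The rule rests level. Its overhang ends at about (360,255) in the side view, and its centre measures (475.6, −97.7) mm. Next I finish opening, descend around the overhang and close.

>>> jog_arm(
  series=[0,0,0,0.001,0,0,0.6,0,0,0,0.001,0,0,0.6,0,0,0,0.001,0,0,0.6,0,0,0,0.001,0,0,0.6,0,0,0,0.001,0,-0.02,0.6,0,0,0,0.001,0,-0.04,0.6,0,0,0,0.001,0,-0.055,0.6,0,0,0,0.001,0,-0.065,0.6,0,0,0,0.001,0,-0.065,0.6],
)

```text
clock: 6.7
eef_pos: [488.2, -59.8, 62.0]
eef_rot: [-1.452, 1.57, 2.937]
wrist_force: [0.2, -0.1, 0.0]
finger_gap: 75.4
```

>>> jog_arm(
  series=[0,0,0,0,0,0,0.1,0,0,0,0,0,0,-0.1,0,0,0,0,0,0,-0.3,0,0,0,0,0,0,-1,0,0,0,0,0,0,-1,0,0,0,0,0,0,-1],
  squeeze=50,
)

```text
clock: 7.45
eef_pos: [488.6, -59.8, 62.7]
eef_rot: [1.705, 1.57, -0.189]
wrist_force: [0.9, -0.4, 3.6]
finger_gap: 54.6
```

```bash
python3 rl.py 5
```

```text
t 7.45 pos [488.6 -59.8  62.7] x [ 0.001 -0.    -1.   ] y [ 0.948 -0.317  0.001] jawdeg -18.5 F [ 0.9 -0.4  3.6] M [-0.07 -0.34  0.06] gap 54.6 q [-0.2   0.38  1.83  0.    0.93  0.13]
top rule c [ 456.1 -156.6] size [56.1 56.1] long-axis deg 72.0 px 359.0 329.0 n 785
[[420.79998779296875, -174.60000610351562], [474.1000061035156, -192.0], [491.3999938964844, -138.60000610351562], [438.1000061035156, -121.30000305175781]]
side rule c [487.2 -67. ] size [127.5  76.2] long-axis deg 63.1 px 360.0 245.0 n 737
[[424.3999938964844, -106.5], [492.29998779296875, -141.0], [550.0999755859375, -27.399999618530273], [482.20001220703125, 7.099999904632568]]
```

View pics/side5.png

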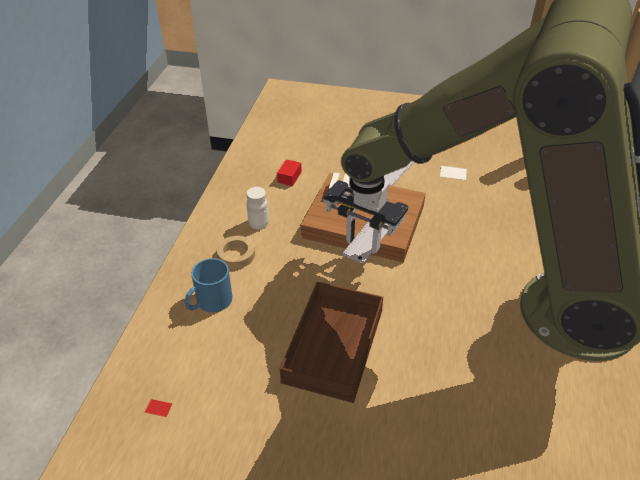

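Gripped at a gap of 54.6 mm. Lifting gently and checking for droop.

>>> jog_arm(
  series=[0,0,0,0,0,0.003,-1,0,0,0,0,0,0.008,-1,0,0,0,0,0,0.018,-1,0,0,0,0,0,0.035,-1,0,0,0,0,0,0.055,-1,0,0,0,0,0,0.07,-1,0,0,0,0,0,0.08,-1,0,0,0,0,0,0.08,-1],
)

```text
clock: 8.55
eef_pos: [488.5, -59.8, 142.9]
eef_rot: [1.661, 1.57, -0.233]
wrist_force: [-0.3, -0.1, -4.1]
finger_gap: 54.5
```

```bash
cat > pl.py <<'E'
from h import *
import sys
s,R=tool()
for n in ("top","side"):
    c=cam(n); np.savez(f"{n}{sys.argv[1]}.npz",**c); cv2.imwrite(f"pics/{n}{sys.argv[1]}.png",c["color"])
    u,v=proj(c,s["eef_pos"]); u=int(np.clip(u,110,530)); v=int(np.clip(v,90,390)); print(n,"crop origin",u-110,v-90)
    cv2.imwrite(f"pics/{n}{sys.argv[1]}c.png",cv2.resize(c["color"][v-90:v+90,u-110:u+110],None,fx=3,fy=3,interpolation=cv2.INTER_CUBIC))
E
python3 pl.py 6
```

```text
t 8.55 pos [488.5 -59.8 142.9] x [ 0.001 -0.    -1.   ] y [ 0.948 -0.317  0.001] jawdeg -18.5 F [-0.3 -0.1 -4.1] M [ 0.08 -0.11  0.06] gap 54.5 q [-0.2   0.26  1.78 -0.    1.11  0.13]
top crop origin 198 221
side crop origin 254 124
```

View pics/side6c.png

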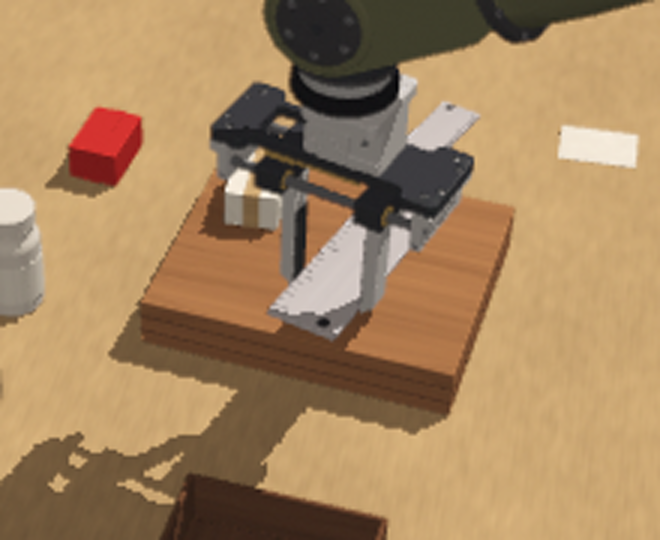

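View pics/top6c.png

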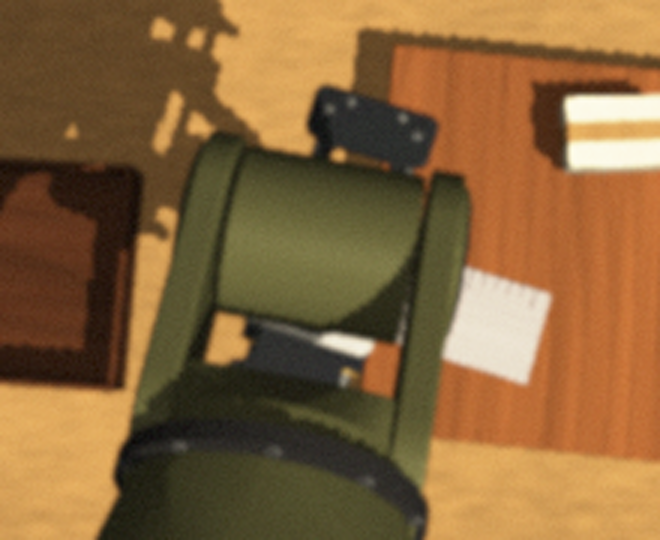

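The rule is held, and the visible parts are the near end at about (360,228) in the full side view and the tail at the right in the top view. I'll get the tilt from depth.

```bash
cat > tilt.py <<'E'
from h import *
import sys
def tilt(k,pos,ang,zlo,zhi):
    d=np.array([np.cos(ang),np.sin(ang)]); u=np.array([d[1],-d[0]])
    for n in("top","side"):
        c=dict(np.load(f"{n}{k}.npz")); P=cloud(c); hsv=cv2.cvtColor(c["color"],cv2.COLOR_BGR2HSV)
        t=(P[...,:2]-pos[:2])@d; s=(P[...,:2]-pos[:2])@u
        m=(abs(s)<24)&(t>-150)&(t<75)&(P[...,2]>zlo)&(P[...,2]<zhi)&(hsv[...,1]<70)&(hsv[...,2]>90)
        for a in range(-150,75,15):
            b=m&(t>=a)&(t<a+15)
            if b.sum()>8: print(n,a+7,b.sum(),np.median(P[b][:,2]).round(1))
E
python3 -c "
from tilt import *
tilt(6,np.array([488.5,-59.8]),np.radians(71.5),60,140)"
```

```text
top -128 146 125.0
top -113 222 125.8
top -98 221 126.3
top -83 182 126.6
side -83 29 124.3
side -68 45 125.4
side -53 45 125.5
side -38 60 126.5
side -23 64 126.3
side -8 73 127.3
side 7 99 127.8
side 22 90 128.1
side 37 91 128.7
side 52 52 129.2
```

The tilt is only about 2° (tail down). I'm carrying the rule over the crate, turning 0.243 rad and levelling it on the way.

>>> jog_arm(
  series=[0,0,0,0.001,0.015,0,-1,0,0,0.04,0.003,0.045,0,-1,0,0,0.08,0.006,0.09,0,-1,-0.01,0,0.12,0.008,0.135,0,-1,-0.02,0.003,0.16,0.011,0.18,0,-1,-0.03,0.005,0.2,0.013,0.225,0,-1,-0.034,0.007,0.243,0.016,0.265,0,-1,-0.034,0.007,0.243,0.017,0.29,0,-1,-0.034,0.007,0.243,0.017,0.299,-0.01,-1,-0.034,0.007,0.243,0.017,0.299,-0.03,-1,-0.034,0.007,0.243,0.017,0.299,-0.05,-1,-0.034,0.007,0.243,0.017,0.299,-0.055,-1,-0.034,0.007,0.243,0.017,0.299,-0.055,-1],
)

```text
clock: 10.28
eef_pos: [505.3, 239.0, 87.3]
eef_rot: [-0.014, 1.536, -1.665]
wrist_force: [0.0, 0.6, -2.2]
finger_gap: 54.8
```

```bash
python3 pl.py 7; python3 -c "
from tilt import *
tilt(7,np.array([505.5,239]),np.radians(85.5),55,85)"
```

```text
t 10.28 pos [505.3 239.   87.3] x [-0.003 -0.035 -0.999] y [ 0.997 -0.08  -0.   ] jawdeg -4.6 F [ 0.   0.6 -2.2] M [ 0.11 -0.14 -0.05] gap 54.8 q [ 0.39  0.48  1.62 -0.04  1.06  0.49]
top crop origin 43 216
side crop origin 219 242
top -128 144 74.1
top -113 194 74.2
top -98 190 73.9
top -83 188 73.7
top -68 193 73.8
top -53 185 74.1
top -38 189 74.1
top -23 194 73.9
top -8 188 73.9
top 7 150 73.9
top 22 42 73.4
side -68 57 73.5
side -53 34 72.6
side -38 100 73.3
side -23 129 73.0
side -8 135 73.4
side 7 152 73.0
side 22 154 73.2
side 37 144 73.1
side 52 73 72.9
```

View pics/top7.png

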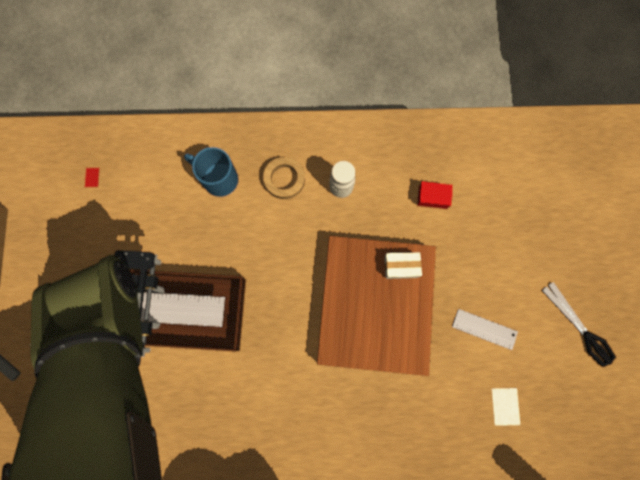

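View pics/side7c.png

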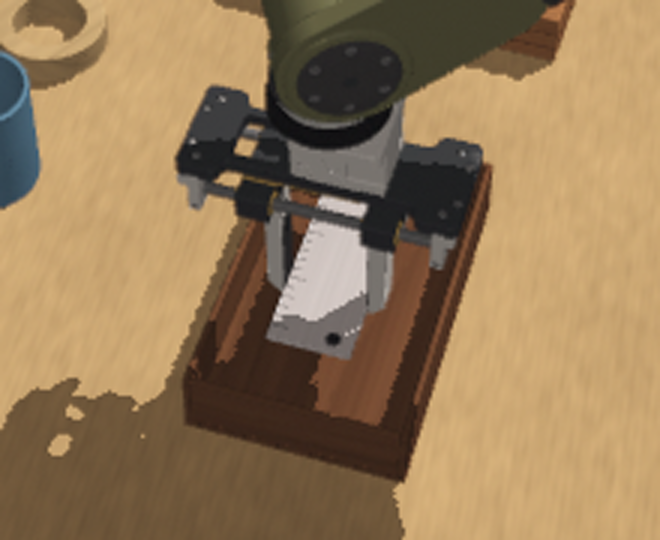

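The rule is level to within about 1 mm and sits inside the crate outline (tail end at about (222,310) in the top view). Lowering it now.

>>> jog_arm(
  series=[0,0,0,0,0,-0.015,-1,0,0,0,0,0,-0.032,-1,0,0,0,0,0,-0.046,-1,0,0,0,0,0,-0.054,-1,0,0,0,0,0,-0.059,-1,0,0,0,0,0,-0.06,-1,0,0,0,0,0,-0.06,-1],
)

```text
clock: 11.25
eef_pos: [505.5, 239.3, 27.8]
eef_rot: [0.012, 1.536, -1.639]
wrist_force: [-0.9, 0.5, -1.4]
finger_gap: 54.6
```

>>> jog_arm(
  series=[0,0,0,0,0,-0.0005,-1,0,0,0,0,0,-0.001,-1,0,0,0,0,0,-0.0015,-1,0,0,0,0,0,-0.0015,-1],
)

```text
clock: 11.75
eef_pos: [505.4, 239.2, 25.9]
eef_rot: [-0.003, 1.536, -1.653]
wrist_force: [0.2, 0.1, -2.0]
finger_gap: 54.5
```

>>> jog_arm(
  series=[0,0,0,0,0,-0.0005,-1,0,0,0,0,0,-0.001,-1,0,0,0,0,0,-0.001,-1,0,0,0,0,0,-0.001,-1],
)

```text
clock: 12.25
eef_pos: [505.4, 239.2, 25.0]
eef_rot: [-0.001, 1.536, -1.652]
wrist_force: [0.4, -0.0, -3.2]
finger_gap: 54.9
```

```bash
python3 pl.py 8; python3 -c "
from tilt import *
tilt(8,np.array([505.5,239]),np.radians(85.5),-2,25)"
```

```text
t 12.25 pos [505.4 239.2  25. ] x [-0.003 -0.035 -0.999] y [ 0.997 -0.08  -0.   ] jawdeg -4.6 F [ 0.4 -0.  -3.2] M [ 0.14 -0.09  0.  ] gap 54.9 q [ 0.39  0.57  1.64 -0.04  0.94  0.49]
top crop origin 53 218
side crop origin 218 262
top -128 142 11.1
top -113 164 11.4
top -98 172 11.7
top -83 163 11.5
top -68 170 11.8
top -53 166 11.6
top -38 163 11.7
top -23 167 11.7
top -8 170 11.4
top 7 109 11.1
top 22 34 11.5
side -68 35 9.8
side -53 26 10.4
side -38 88 9.8
side -23 130 10.3
side -8 136 10.4
side 7 141 10.2
side 22 147 10.4
side 37 133 9.9
side 52 69 10.4
```

The rule is about 2 mm above the floor and level. Taking it down another 0.8 mm, then releasing.

>>> jog_arm(
  series=[0,0,0,0,0,-0.0008,-1,0,0,0,0,0,-0.0008,-1,0,0,0,0,0,-0.0008,0.3,0,0,0,0,0,-0.0008,0.5,0,0,0,0,0,-0.0008,0.5,0,0,0,0,0,-0.0008,0.5,0,0,0,0,0,0.002,0.5,0,0,0,0,0,0.02,0.5,0,0,0,0,0,0.06,0.5,0,0,0,0,0,0.1,0.5,0,0,0,0,0,0.1,0.5],
)

```text
clock: 13.72
eef_pos: [506.6, 239.7, 128.9]
eef_rot: [0.16, 1.538, -1.491]
wrist_force: [0.0, 0.2, -0.3]
finger_gap: 70.4
```

```bash
python3 pl.py 9; python3 -c "
from tilt import *
tilt(9,np.array([505.5,239]),np.radians(85.5),-2,25)"
```

```text
t 13.72 pos [506.6 239.7 128.9] x [ 0.003 -0.032 -0.999] y [ 0.997 -0.08   0.005] jawdeg -4.6 F [ 0.   0.2 -0.3] M [ 0.01 -0.08 -0.04] gap 70.4 q [ 0.39  0.42  1.59 -0.03  1.14  0.48]
top crop origin 35 214
side crop origin 218 229
top -128 133 9.6
top -113 164 9.5
top -98 167 9.8
top -83 166 9.6
top -68 169 9.5
top -53 163 9.7
top -38 165 9.5
top -23 168 9.3
top -8 167 9.9
top 7 170 9.9
top 22 160 9.7
top 37 165 9.7
top 52 58 8.6
side -128 46 7.4
side -113 69 8.1
side -98 84 8.2
side -83 85 9.0
side -68 115 8.0
side -53 129 8.4
side -38 137 8.6
side -23 138 8.6
side -8 148 8.2
side 7 142 8.2
side 22 143 8.3
side 37 141 8.2
side 52 63 8.6
```

View pics/side9.png

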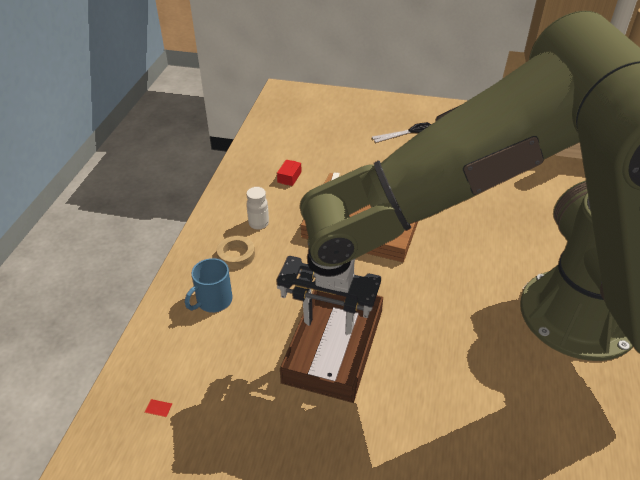

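The rule now lies flat in the crate (its end shows at about (325,375) in the side view) with uniform depth. Next, the rule's pose and the exact approach to the carton.

```bash
python3 - <<'E'
from h import *
for n in("side","top"):
    c=dict(np.load(n+"9.npz")); P=cloud(c); hsv=cv2.cvtColor(c["color"],cv2.COLOR_BGR2HSV); x,y,z=np.moveaxis(P,-1,0)
    r=rect(c,(x>425)&(x<585)&(y>80)&(y<330)&(z<16)&(z>2)&(hsv[...,1]<70)&(hsv[...,2]>100),9,n+" rule"); print(cv2.boxPoints(r).round(1).tolist())
    r=rect(c,(x>530)&(x<640)&(y<-190)&(y>-310)&(z>76)&(z<90),79,n+" carton")
c=dict(np.load("top0.npz")); P=cloud(c); x,y,z=np.moveaxis(P,-1,0)
r=rect(c,(x>530)&(x<640)&(y<-190)&(y>-310)&(z>75)&(z<90),79,"carton0"); print(cv2.boxPoints(r).round(1).tolist())
s,R=tool()
a=np.radians(1.5); xd=np.array([0,0,-1.]); yd=np.array([np.cos(a),np.sin(a),0]); D=np.stack([xd,yd,np.cross(xd,yd)],1)
print("turn",Ro.from_matrix(D@R.T).as_rotvec().round(4))
E
```

```text
side rule c [503.  199.9] size [181.7  57.6] long-axis deg 85.6 px 331.0 347.0 n 1704
[[467.29998779296875, 111.5], [524.7000122070312, 107.0999984741211], [538.7000122070312, 288.20001220703125], [481.29998779296875, 292.6000061035156]]
side carton c [ 597.6 -266.9] size [37.5 19.5] long-axis deg 45.4 px 337.0 175.0 n 39
top rule c [501.8 198.8] size [181.8  57.3] long-axis deg 85.6 px 186.0 310.0 n 2386
[[466.1000061035156, 110.4000015258789], [523.2999877929688, 106.0], [537.4000244140625, 287.20001220703125], [480.20001220703125, 291.70001220703125]]
top carton c [ 580.9 -246.5] size [46.1 67. ] long-axis deg 91.2 px 404.0 264.0 n 784
carton0 c [ 580.7 -246.6] size [46.3 66.9] long-axis deg 91.5 px 404.0 264.0 n 793
[[556.7000122070312, -213.8000030517578], [558.4000244140625, -280.6000061035156], [604.7000122070312, -279.3999938964844], [603.0, -212.60000610351562]]
t 13.82 pos [505.2 239.2 125.3] x [-0.002 -0.034 -0.999] y [ 0.997 -0.08   0.   ] jawdeg -4.6 F [ 1.  -0.9 -0.4] M [-0.08 -0.07 -0.04] gap 70.6 q [ 0.39  0.43  1.59 -0.03  1.14  0.48]
turn [ 0.0345 -0.0006  0.1061]
```

>>> jog_arm(
  series=[0,0,0,0,0,0.02,0.5,0,0,0,0.01,-0.05,0.03,0.5,0.0345,0,0.106,0.0757,-0.486,0.03,0.5,0.0345,0,0.106,0.0757,-0.486,0.03,0.5,0.0345,0,0.106,0.0757,-0.486,0.03,0.5,0.0345,0,0.106,0.0757,-0.486,0.03,0.5,0.0345,0,0.106,0.0757,-0.486,0.03,0.5,0.0345,0,0.106,0.0757,-0.486,0.03,0.5,0.0345,0,0.106,0.0757,-0.486,0.03,0.5,0.0345,0,0.106,0.0757,-0.486,0.03,0.5,0.0345,0,0.106,0.0757,-0.486,0.0,0.5,0.0345,0,0.106,0.0757,-0.486,0.0,0.5,0.0345,0,0.106,0.0757,-0.486,0.0,0.5,0.0345,0,0.106,0.0757,-0.486,0.0,0.5],
)

```text
clock: 15.58
eef_pos: [581.5, -246.5, 126.0]
eef_rot: [0.205, 1.57, -1.339]
wrist_force: [0.6, 0.1, 0.4]
finger_gap: 70.6
```

```bash
python3 pl.py 10
```

```text
t 15.57 pos [ 581.5 -246.5  126. ] x [ 0.    -0.001 -1.   ] y [1.    0.027 0.   ] jawdeg 1.5 F [0.6 0.1 0.4] M [-0.02 -0.09  0.03] gap 70.6 q [-0.46  0.57  1.37 -0.    1.2  -0.49]
top crop origin 298 169
side crop origin 230 75
```

View pics/side10c.png

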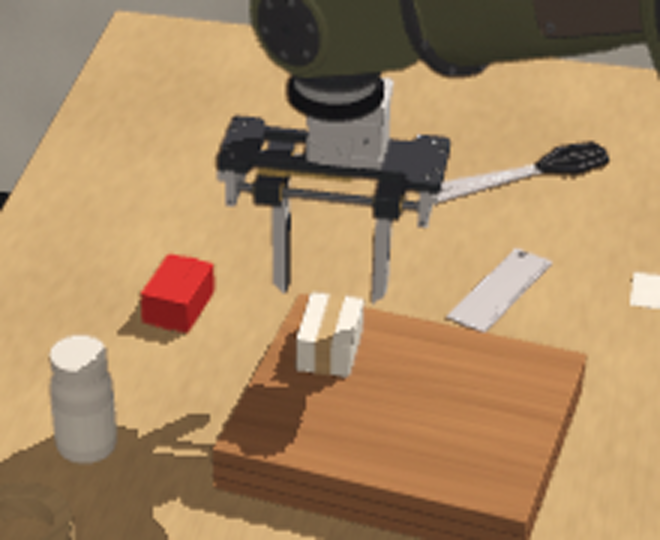

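The open fingers straddle the white banded carton (about (340,185) in the full side view). I'm descending to TCP z≈67 and closing lightly.

>>> jog_arm(
  series=[0,0,0,0,0,-0.02,0.5,0,0,0,0,0,-0.04,0.5,0,0,0,0,0,-0.053,0.5,0,0,0,0,0,-0.058,0.5,0,0,0,0,0,-0.058,0.5,0,0,0,0,0,-0.058,0.2,0,0,0,0,0,-0.058,0.1,0,0,0,0,0,-0.058,-1,0,0,0,0,0,-0.058,-1,0,0,0,0,0,-0.058,-1,0,0,0,0,0,-0.058,-1],
  squeeze=12,
)

```text
clock: 17.05
eef_pos: [581.2, -246.8, 67.3]
eef_rot: [-1.058, 1.57, -2.603]
wrist_force: [-1.4, 0.3, 4.6]
finger_gap: 46.3
```

>>> jog_arm(
  series=[0,0,0,0,0,0.003,-1,0,0,0,0,0,0.01,-1,0,0,0,0,0,0.03,-1,0,0,0,0,0,0.06,-1,0,0,0,0,0,0.08,-1,0,0,0,0,0,0.08,-1],
)

```text
clock: 17.8
eef_pos: [581.8, -247.1, 149.6]
eef_rot: [0.904, 1.568, -0.641]
wrist_force: [0.3, 0.8, -0.8]
finger_gap: 45.8
```

```bash
python3 pl.py 11
```

```text
t 17.8 pos [ 581.8 -247.1  149.6] x [ 0.003 -0.002 -1.   ] y [1.    0.026 0.003] jawdeg 1.5 F [ 0.3  0.8 -0.8] M [-0.06 -0.12 -0.03] gap 45.8 q [-0.46  0.54  1.35 -0.    1.24 -0.49]
top crop origin 301 167
side crop origin 230 67
```

View pics/side11c.png

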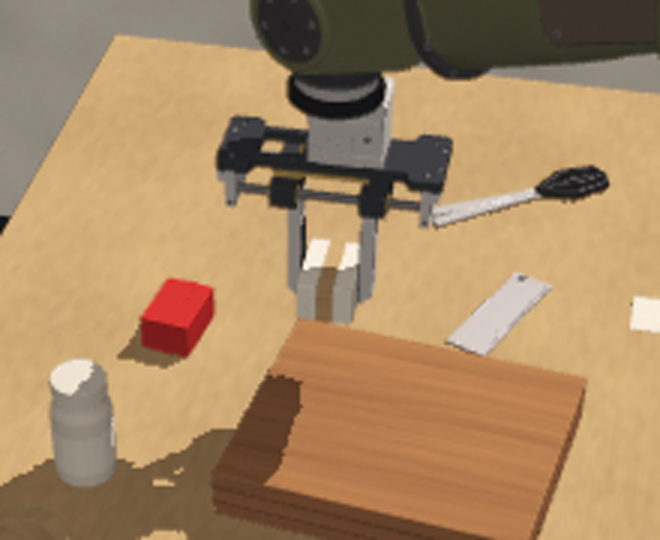

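The carton is held upright (gap 45.8 mm). Carrying it over the rule's centre.

>>> jog_arm(
  series=[0,0,0,-0.004,0.02,0,-1,0,0,-0.02,-0.011,0.06,0,-1,0,0,-0.04,-0.02,0.11,0,-1,0,0,-0.06,-0.029,0.16,0,-1,0,0,-0.08,-0.037,0.21,0,-1,0,0,-0.103,-0.046,0.26,0,-1,0,0,-0.103,-0.055,0.31,0,-1,0,0,-0.103,-0.064,0.36,0,-1,0,0,-0.103,-0.072,0.405,0,-1,0,0,-0.103,-0.077,0.435,0,-1,0,0,-0.103,-0.079,0.446,0,-1,0,0,-0.103,-0.079,0.446,-0.02,-1,0,0,-0.103,-0.079,0.446,-0.05,-1,0,0,-0.103,-0.079,0.446,-0.068,-1,0,0,-0.103,-0.079,0.446,-0.068,-1],
)

```text
clock: 19.77
eef_pos: [501.5, 198.8, 77.9]
eef_rot: [-1.24, 1.567, -2.889]
wrist_force: [0.4, -1.3, -0.2]
finger_gap: 45.9
```

```bash
python3 pl.py 12; python3 - <<'E'
from h import *
for n in("top","side"):
    c=dict(np.load(n+"12.npz")); P=cloud(c); x,y,z=np.moveaxis(P,-1,0); hsv=cv2.cvtColor(c["color"],cv2.COLOR_BGR2HSV)
    m=(x>430)&(x<570)&(y>90)&(y<300)&(z>76)&(z<100)&(hsv[...,2]>80); print(m.sum())
    if m.sum()>20: rect(c,m,93,n+" carton")
E
```

```text
t 19.77 pos [501.5 198.8  77.9] x [-0.003 -0.001 -1.   ] y [ 0.997 -0.077 -0.003] jawdeg -4.4 F [ 0.4 -1.3 -0.2] M [-0.05 -0.06  0.03] gap 45.9 q [0.31 0.45 1.69 0.   1.01 0.39]
top crop origin 65 218
side crop origin 225 230
420
top carton c [503.2 177.1] size [32.1 52.7] long-axis deg 175.9 px 185.0 308.0 n 416
763
side carton c [503.4 209.4] size [76.3 73.2] long-axis deg 60.4 px 333.0 320.0 n 763
```

View pics/side12c.png

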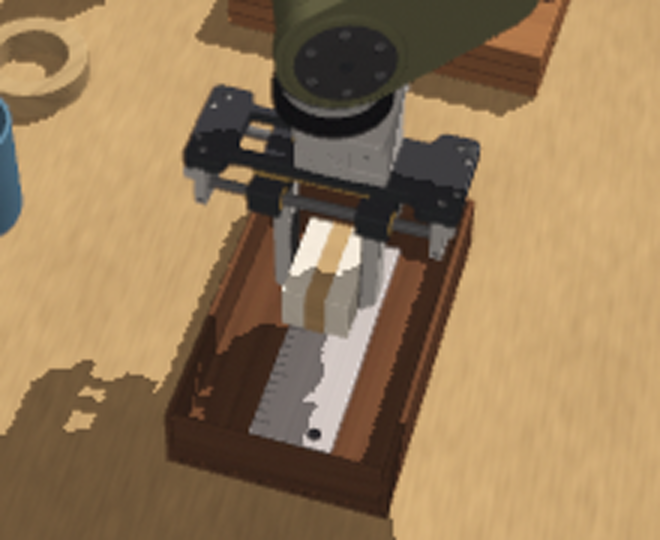

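The carton is aligned over the rule. Lowering until contact.

>>> jog_arm(
  series=[0,0,0,0,0,-0.012,-1,0,0,0,0,0,-0.026,-1,0,0,0,0,0,-0.037,-1,0,0,0,0,0,-0.043,-1,0,0,0,0,0,-0.045,-1,0,0,0,0,0,-0.045,-1,0,0,0,0,0,-0.045,-1],
)

```text
clock: 20.75
eef_pos: [502.3, 199.3, 34.3]
eef_rot: [-1.865, 1.57, 2.771]
wrist_force: [-0.2, -1.2, -0.4]
finger_gap: 45.9
```

>>> jog_arm(
  series=[0,0,0,0,0,-0.0005,-1,0,0,0,0,0,-0.001,-1,0,0,0,0,0,-0.001,-1,0,0,0,0,0,-0.001,-1],
)

```text
clock: 21.25
eef_pos: [502.1, 199.2, 33.0]
eef_rot: [-1.434, 1.57, -3.082]
wrist_force: [-0.3, -0.4, -0.3]
finger_gap: 45.4
```

>>> jog_arm(
  series=[0,0,0,0,0,-0.0005,-1,0,0,0,0,0,-0.001,-1,0,0,0,0,0,-0.001,-1,0,0,0,0,0,-0.001,-1],
)

```text
clock: 21.75
eef_pos: [502.1, 199.2, 31.9]
eef_rot: [-1.409, 1.57, -3.057]
wrist_force: [0.3, -0.3, -0.4]
finger_gap: 46.1
```

>>> jog_arm(
  series=[0,0,0,0,0,-0.0005,-1,0,0,0,0,0,-0.001,-1,0,0,0,0,0,-0.001,-1],
)

```text
clock: 22.12
eef_pos: [502.2, 199.3, 31.3]
eef_rot: [-1.596, 1.57, 3.039]
wrist_force: [-1.0, -0.1, 5.0]
finger_gap: 45.5
```

Contact (about 5 N). Releasing gently and backing out.

>>> jog_arm(
  series=[0,0,0,0,0,0.0003,0.1,0,0,0,0,0,0.0003,0.3,0,0,0,0,0,0.0003,0.4,0,0,0,0,0,0.0003,0.4,0,0,0,0,0,0.0003,0.4,0,0,0,0,0,0.02,0.4,0,0,0,0,0,0.05,0.4,0,0,0,0,0,0.1,0.4,0,0,0,0,0,0.15,0.4,0,0,0,-0.1,-0.15,0.17,0.4,0,0,0,-0.1,-0.2,0.17,0.4,0,0,0,-0.1,-0.2,0.17,0.4,0,0,0,-0.1,-0.2,0.17,0.4,0,0,0,-0.1,-0.2,0.17,0.4],
)

```text
clock: 23.88
eef_pos: [401.6, -2.3, 201.5]
eef_rot: [0.718, 1.57, -0.933]
wrist_force: [-0.4, -0.4, 0.3]
finger_gap: 65.7
```

```bash
python3 - <<'E'
from h import *
tool()
for n in("top","side"):
    c=cam(n); cv2.imwrite(f"pics/{n}13.png",c["color"]); P=cloud(c); x,y,z=np.moveaxis(P,-1,0); hsv=cv2.cvtColor(c["color"],cv2.COLOR_BGR2HSV)
    b=(x>425)&(x<585)&(y>85)&(y<320)
    m=b&(z>37)&(z<50)&(hsv[...,2]>120)&(abs(x-502)<45)&(abs(y-199)<60); rect(c,m,43,n+" carton"); print(np.percentile(z[m],[5,50,95]).round(1))
    for lo,hi in((100,150),(245,295)):
        k=b&(y>lo)&(y<hi)&(z<16)&(z>2)&(hsv[...,1]<70)&(hsv[...,2]>90); print("rule part",k.sum(),P[k].mean(0).round(1) if k.sum() else None)
    for nm,X,Y in(("tape",758,-9),("glue",758,-131),("mug",759,126)):
        pass
    o=dict(np.load(n+"0.npz")); d=cv2.absdiff(o["color"],c["color"]).max(-1)
    for nm,p in(("tape",(784,-9,12)),("glue",(765,-131,50)),("mug",(795,126,45))):
        u,v=map(int,proj(c,p)); print(nm,u,v,"diff px",(d[v-25:v+25,u-25:u+25]>40).sum())
c=cv2.imread("pics/side13.png"); cv2.imwrite("pics/side13c.png",cv2.resize(c[270:410,240:420],None,fx=4,fy=4,interpolation=cv2.INTER_CUBIC))
E
```

```text
t 23.88 pos [401.6  -2.3 201.5] x [ 0. -0. -1.] y [ 0.997 -0.08   0.   ] jawdeg -4.6 F [-0.4 -0.4  0.3] M [-0.01 -0.04  0.  ] gap 65.7 q [-0.1  -0.01  1.94 -0.    1.22 -0.02]
top carton c [501.7 200.2] size [63.8 44.3] long-axis deg 85.9 px 181.0 310.0 n 518
[40.6 43.4 46.4]
rule part 522 [497.8 128.9   9.6]
rule part 452 [506.6 264.8   9.6]
tape 284 178 diff px 0
glue 341 179 diff px 0
mug 219 169 diff px 0
side carton c [502.4 203.2] size [69.8 46.7] long-axis deg 85.3 px 334.0 333.0 n 458
[38.7 42.  45.6]
rule part 311 [497.3 125.4   7.9]
rule part 492 [508.4 267.3   8.3]
tape 236 251 diff px 0
glue 257 207 diff px 0
mug 211 281 diff px 0
```

View pics/top13.png

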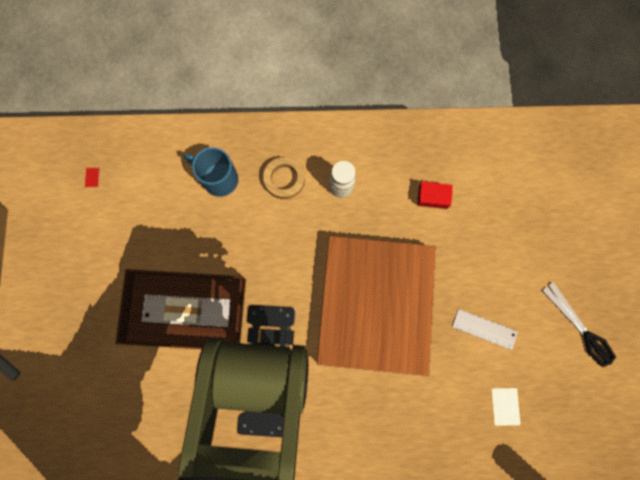

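View pics/side13c.png

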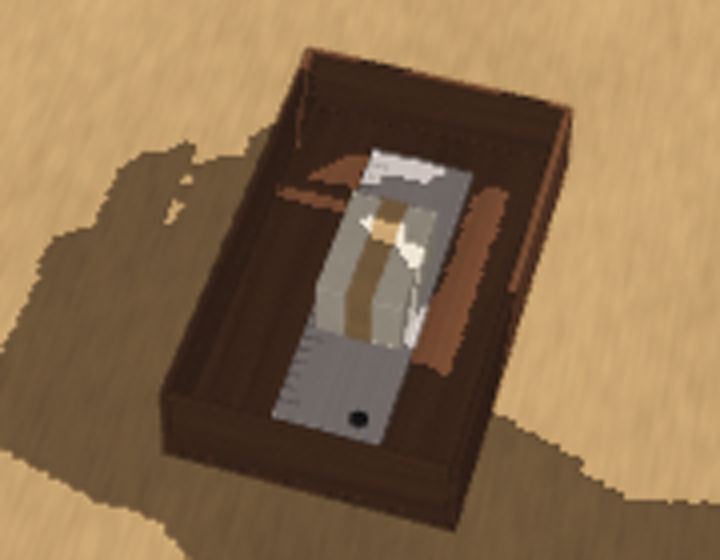

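The rule lies flat on the crate floor. The carton is flat on top of it, same side up, centred at about (334,333) in the side view, and the bystanders show no pixel change. The robot is clear, so I'm handing in.

```bash
python3 -c "
from cell import manip
print(manip.sign_off()); print(manip.read_state()['clock'])"
```

```text
the job is handed in; nothing more can be done
None
the job is handed in; nothing more can be done
```

The crate is packed as asked, with the steel rule lowest and the light carton on top, and the job was handed in at about 24 s. `sign_off` reports no verdict.

- **Slide:** I pressed the rule at about 10 N and slid it about 91 mm, so roughly 74 mm stuck out. After I let go, it rested level with its middle about 16 mm inside the edge.
- **Rule:** I picked it up across its width on the part sticking out, carried it level, and let go about 1–2 mm above the crate floor.
- **Carton:** I set it down until it touched the rule (about 5 N), then released it and moved the arm clear.

**Last checks:**
- **Rule:** its top was at 8–9.6 mm at both ends, against 9 mm expected, and it lay centred and parallel to the crate walls.
- **Carton:** its top was at 42–43 mm, against 43 mm expected. It sat centred on the rule to within about 2 mm, with its band facing up.
- **Bystanders:** the tape, glue and mug showed no pixel change from the start.
- **Disagreement:** the two cameras differ by 1–2 mm in height and up to 3 mm in the carton's position; nominal calibration is about 2 mm.

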